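# Make up two hardware kits for probe fixtures

### The arm

A 6-joint arm with a two-finger parallel gripper is mounted at the origin on the work surface. World frame = base frame: x ahead of the robot, y to its left, z up, the work surface at z = 0. Lengths are in m, angles in rad, forces in N, time in s.
With the tool pointing down it reaches from about 0.275 to 0.75 m from the base axis. Payload 10.2 kg.
Tool frame: the origin (TCP) lies on the mounting face of the last link; the fingertips stand 173 mm ahead of it and the grasp point (between the pads) lies 155 mm ahead of it; z points along the fingers, y is the direction in which the jaws open and shut (so a half turn about z gives the same grasp; the last joint's range is limited). The gripper opens to 85 mm and grips with 20 to 120 N. Pads are 22 mm wide; open, the fingers measure 114 mm over their backs; the gripper's body (76 mm by 85 mm) begins 54 mm behind the grasp point. The pads swing forward as they close: fully open they stand 13 mm farther back than shut.
Start: joints at [-1.475, 0.313, 1.498, -0, 1.331, -0.223], TCP at [0.165, -0.499, 0.405] pointing down, gripper open.
Joint ranges: [-2.94, 2.94], [-0.97, 2.17], [0.19, 2.56], [-1.23, 4.37], [0.02, 3.11], [-2.88, 2.88]. Speed limits (rad/s): [2.39, 2.39, 3.01, 3.14, 3.14, 3.14].

### API

Orientations are given as a 3x3 rotation matrix whose columns are the frame's x, y, z axes.
In Python, from workcell import get_state, grab_frame, hand_in gives the robot as it stands.
- The arm moves only by the tool send_rows, never from a script. Its argument "steps" is a list of rows, each a list of 5 numbers: the opening, from 0 (shut) to 1 (fully open), then the shift along the world's x, y, z normalised to -1 to 1, where 1 is 30 mm, then the turn about the world's z normalised to -1 to 1, where 1 is 0.15 rad. In form: [[jaw, tx, ty, tz, roll], ...]. A call has 1 to 8 rows; each row shifts and turns the commanded pose from where the row before left it; what a row does not reach is not made up. A row lasts 1/10 s, in which the tool goes at most 50 mm and 8.59 degrees, less where a joint would pass 70% of its speed; a pose out of reach is approached as far as the arm can. A call with a number of a shift or a turn outside -1 to 1 is refused whole. A call with a gripper value outside its range is refused whole. The fingers move at their own pace and stop on an object; "squeeze" is the grip in N (left out, the last holds). Time passes only in rows, so rows that do not move let the fingers close. It gives the time, the measured TCP pose, the force and the opening at its end, in the units of the state.
- get_state(): the state, without advancing time (a new reading comes with each control period).
- grab_frame(name): name is "scene" or "top" or "wrist"; returns a dict with "image" (400x640x3 uint8, red, green, blue), "fx", "fy", "cx", "cy" (pixels), "rvec" (rotation vector, rad) and "tvec" (3), from world to camera coordinates, as OpenCV has them. Camera axes: x right, y down, z forward; pixel columns grow to the right and rows downward; lengths in m; the calibration is good to about 2 mm. The wrist camera is an equidistant fisheye: a pixel r from the principal point sees the ray r / f radians off the axis. A picture is of the moment at which its call begins. There is no depth.
- hand_in(): hands the job in, once; it reports no verdict.
The state is a dict: "time": time; "joints": joint angles; "joint_vel": joint speeds; "effort": joint torques, N m; "position": TCP position; "tcp_rot": TCP orientation; "contact_force": force on the tool from outside, world axes, zero at the start; "wrist_torque": the same for the moment, N m; "grip_width": finger opening in m.
Only numpy, scipy, OpenCV 4.12 (cv2) and the standard library are available. Lean on these libraries where they do the work, as an engineer would, in place of code of your own. Each camera call takes 0.05 s, during which the arm holds its last target. There are 200 camera calls.

### The job

Make up the two fixture kits from the loose aluminium parts on the bench mat. In the two-pocket tray, lay the large ring flat in the big pocket and stand the short pillar upright in the small one; in the three-pocket tray, lay the U-bracket on its base along the long pocket, the small ring flat in the wider of the two short pockets and stand the tall pillar upright in the narrowest pocket. The black knob belongs to neither kit: leave it where it is.

Things in the scene. Friction and masses are not known exactly. Their poses are not given: they have to be found in the camera images.
- tray_two: White tray with TWO pockets, fixed to the bench, 88 (x) by 146 (y) mm; floor 4 mm thick, walls 4 mm thick, their tops 14 mm above the bench. Origin: centre of the underside, z up. In its frame: big pocket (80 x 80 inside) centred at x 0, y -29; small pocket (80 in x, 54 in y) at x 0, y +42 mm. Turned up to 0.4 rad from the world axes, left or right of the middle.
- tray_three: White tray with THREE pockets, fixed, 126 (x) by 118 (y) mm; floor and walls 4 mm thick, wall tops 14 mm above the bench. Origin: centre of the underside, z up. In its frame: long pocket (54 in x, 110 in y, nearest the robot) centred at x -32, y 0; behind it the wider short pocket (60 in x, 64 in y) at x +29, y -23 and the narrowest (60 in x, 42 in y) at x +29, y +34 mm. Turned up to 0.4 rad.
- large_ring: Plain aluminium ring lying flat, outside diameter 56, bore 36, height 28 mm, 0.08 to 0.17 kg. Origin: centre of its underside, z along its axis, up.
- small_ring: Plain aluminium ring lying flat, outside diameter 40, bore 22, height 28 mm. Origin: centre of its underside, z along its axis, up.
- tall_pillar: Slender round aluminium pillar standing upright, diameter 24, height 70 mm, the top 6 mm turned down to a smaller diameter. Origin: centre of its foot, z up.
- short_pillar: Stout round aluminium pillar standing upright, diameter 36, height 36 mm, the top 6 mm turned down to a smaller diameter. Origin: centre of its foot, z up.
- bracket: Aluminium U-channel bracket lying on its base, open side up: 30 wide (its x), 70 long (its y), 28 mm high, wall 5 mm. Origin: centre of its underside, z up. At the start its length lies roughly (within 0.4 rad) along world y; grip it across its 30 mm width.
- knob: Black plastic round knob standing on the mat, diameter 42, height 30 mm, a spare. Origin: centre of its underside. It and a loose yellow tape roll (54 mm wide, 19 high, not listed) stand in one row with the five parts, neighbours at least 70 mm apart between centres; a loose steel dish (68 mm wide, 22 high) stands between the trays.
Mind the look-alikes: they are no part of the job. What is shaped like the tall_pillar but orange is not meant.

How it is judged:
At the end, for the whole second after the job is handed in: Each part stands or lies flat (tilt under 0.1 rad) on the floor (within 3 mm) of its pocket, anywhere inside: large ring big, short pillar small; bracket long, small ring wider short, tall pillar narrowest. All released and at rest, the knob within 20 mm of its start (x of large_ring in the frame of tray_two between -0.014 and 0.014 m and y of large_ring in the frame of tray_two between -0.043 and -0.015 m and z of large_ring in the frame of tray_two between 0.001 and 0.007 m and angle between each of large_ring, short_pillar, bracket, small_ring, tall_pillar's own z axis and vertical below 0.1 rad and linear speed of each of large_ring, short_pillar, bracket, small_ring, tall_pillar below 0.02 m/s and angular speed of each of large_ring, short_pillar, bracket, small_ring, tall_pillar below 0.2 rad/s and x of short_pillar in the frame of tray_two between -0.027 and 0.027 m and y of short_pillar in the frame of tray_two between 0.031 and 0.053 m and z of short_pillar in the frame of tray_two between 0.001 and 0.007 m and x of bracket in the frame of tray_three between -0.046 and -0.018 m and y of bracket in the frame of tray_three between -0.022 and 0.022 m and z of bracket in the frame of tray_three between 0.001 and 0.007 m and x of small_ring in the frame of tray_three between 0.017 and 0.041 m and y of small_ring in the frame of tray_three between -0.037 and -0.009 m and z of small_ring in the frame of tray_three between 0.001 and 0.007 m and x of tall_pillar in the frame of tray_three between 0.009 and 0.049 m and y of tall_pillar in the frame of tray_three between 0.023 and 0.045 m and z of tall_pillar in the frame of tray_three between 0.001 and 0.007 m and distance of knob from where it was at the start of the episode below 0.02 m); the robot touches nothing.
It fails at once if the black knob is moved more than 20 mm or tipped over (distance of knob from where it was at the start of the episode above 0.02 m or angle between knob's own z axis and vertical above 0.3 rad).
It also fails if it takes over 128 s, if anything falls off the work surface, if the arm or the gripper's body presses on something with over 40 N, if the wrist force passes 120 N, or if a joint passes its speed limit or range.

## Working session

There is one attempt and no reset: what is moved stays moved. The work goes in short steps, Python scripts to look and compute and a tool call to move; the robot and the scene stay as the last step left them, time stands still between calls to the robot, and variables do not carry over. Pictures are saved under pics/ and viewed, about 12 in all and at most 16, crops included, and the job is handed in when it is done.

Besides the shell and the picture viewer there is one more tool, called as name(argument=value, ...), one argument or row to a line, values as JSON. send_rows: Moves the arm, as the interface text tells. Its arguments: {"type":"object","properties":{"steps":{"type":"array"},"squeeze":{"type":"number"}},"required":["steps"]}

```bash
mkdir -p pics; cat > h.py <<'E'
import numpy as np, cv2
from workcell import get_state, grab_frame, hand_in
def ray(f,u,v):
    R,_=cv2.Rodrigues(np.array(f["rvec"],float)); t=np.array(f["tvec"],float).ravel()
    d=np.array([(u-f["cx"])/f["fx"],(v-f["cy"])/f["fy"],1.0])
    return -R.T@t, R.T@d
def on_plane(f,u,v,z):
    c,d=ray(f,u,v); return c+d*(z-c[2])/d[2]
def proj(f,P):
    p,_=cv2.projectPoints(np.array(P,float).reshape(-1,3),np.array(f["rvec"],float),np.array(f["tvec"],float),np.array([[f["fx"],0,f["cx"]],[0,f["fy"],f["cy"]],[0,0,1.]]),None)
    return p.reshape(-1,2)
E
python3 - <<'E'
from h import *
import pickle
for n in ("top","scene"):
    f=grab_frame(n); cv2.imwrite(f"pics/{n}0.png",f["image"][:,:,::-1]); pickle.dump(f,open(f"{n}0.pkl","wb"))
    print(n,f["fx"],f["cx"],f["cy"],ray(f,f["cx"],f["cy"]))
print(get_state())
E
```

```text
top 451.793541631541 312.02867608243633 202.35738257074735 (array([ 0.41993194, -0.00528899,  1.09980432]), array([ 0.06163264,  0.01271274, -0.99801794]))
scene 416.2507211087028 311.3912536419584 194.0076696812146 (array([ 1.06284969, -0.00459307,  0.63142826]), array([-0.6730772 ,  0.01237459, -0.73946869]))
{'time': 0.1, 'joints': array([-1.47542167e+00,  3.13396679e-01,  1.49831423e+00,  2.09091277e-05,
        1.33103148e+00, -2.23448295e-01]), 'joint_vel': array([-0.00056911, -0.00135307, -0.00167029, -0.00186215,  0.0002885 ,
       -0.00176118]), 'effort': array([ 3.97136318e-03, -4.12894714e+01, -2.60140765e+01, -3.29221996e-05,
        3.05175097e-03, -2.43072361e-05]), 'position': array([ 0.16452429, -0.49852826,  0.4042085 ]), 'tcp_rot': array([[ 9.49606594e-01,  3.13444266e-01, -8.92706096e-05],
       [ 3.13444159e-01, -9.49605942e-01,  1.14644287e-03],
       [ 2.74574044e-04, -1.11665106e-03, -9.99999339e-01]]), 'contact_force': array([ 0.3904025 , -1.55431285,  0.98222275]), 'wrist_torque': array([0.03329314, 0.01154644, 0.04337601]), 'grip_width': 0.08532326185139012}
```

View pics/top0.png

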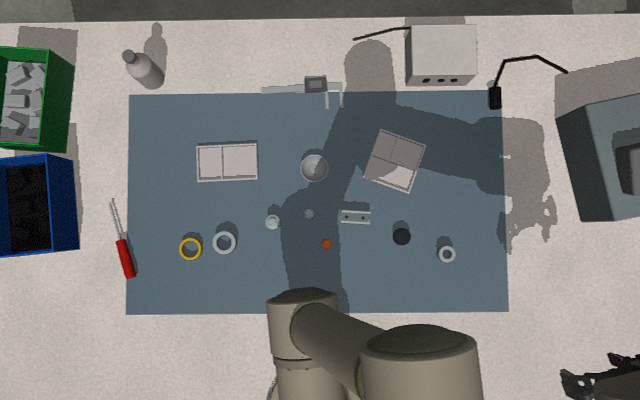

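View pics/scene0.png

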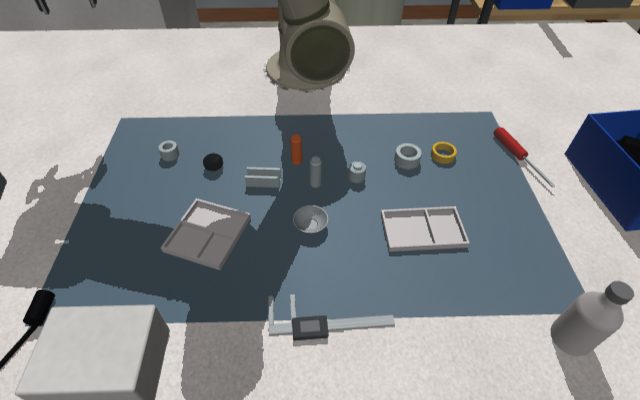

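Top view: up is +x and left is +y. The two-pocket tray is at (227,161), the three-pocket tray at (394,160) and the dish at (314,168). Parts: tape (190,248), large ring (224,242), short pillar (272,222), tall pillar (309,213), orange decoy (326,244), bracket (355,217), knob (401,236), small ring (447,254).

```bash
python3 - <<'E'
from h import *
import pickle
for n in ("top","scene"):
    f=pickle.load(open(f"{n}0.pkl","rb")); im=f["image"].astype(float)
    r=im[:,:,0]/(im[:,:,2]+1); mb=im.sum(2)
    m=((r>0.82)).astype(np.uint8)
    box=(95,312,130,508) if n=="top" else (115,315,60,580)
    mm=np.zeros_like(m); mm[box[0]:box[1],box[2]:box[3]]=m[box[0]:box[1],box[2]:box[3]]
    k,l,s,c=cv2.connectedComponentsWithStats(mm)
    print(n,"mat ratio",r[280,200] if n=="top" else r[280,350])
    for i in range(1,k):
        if 25<s[i,4]<9000:
            pts=np.argwhere(l==i)[:,::-1].astype(np.float32); cn=cv2.findContours((l==i).astype(np.uint8),cv2.RETR_EXTERNAL,cv2.CHAIN_APPROX_NONE)[0][0]
            rc=cv2.minAreaRect(cn); print(s[i],c[i].round(1),"rect",np.round(rc[0],1),np.round(rc[1],1),round(rc[2],1), cv2.boxPoints(rc).round(1).tolist() if s[i,4]>400 else "")
f=pickle.load(open("top0.pkl","rb"))
im=f["image"][125:270,175:465,::-1]
c=cv2.resize(im,None,fx=2.75,fy=2.75,interpolation=cv2.INTER_CUBIC); cv2.imwrite("pics/crop.png",cv2.convertScaleAbs(c,alpha=1.4))
E
```

```text
top mat ratio 0.8099173553719008
[201  95  11   8  26] [207.2  98. ] rect [206.5  96.8] [8.4 7.6] 29.7 
[218  95  12   8  27] [223.3  97.7] rect [223.1  97.3] [10.   7.6] 15.9 
[228  95  13  17  46] [234.8 101.7] rect [236. 103.] [17.9  9.3] 61.4 
[265  95  16   7  36] [271.6  97.2] rect [272.4  96.9] [ 5.8 14.8] 76.0 
[282  95  13  10  38] [287.3  99. ] rect [287.7  99.3] [13.   7.7] 12.5 
[324  95   7  15  73] [326.6 101.9] rect [326.6 102.1] [14.7  4.8] 81.9 
[335  95  55  30 636] [360.8 105.7] rect [361.9 107.6] [51.6 30. ] 6.2 [[334.6000061035156, 119.69999694824219], [337.79998779296875, 89.9000015258789], [389.20001220703125, 95.5], [385.8999938964844, 125.30000305175781]]
[489  95  19 200 897] [503.9 159.2] rect [498.  194.5] [199.  18.] 90.0 [[489.0, 95.0], [507.0, 95.0], [507.0, 294.0], [489.0, 294.0]]
[385  99  19  16  81] [393.8 108.1] rect [394.6 108.5] [16.4 16. ] 16.7 
[361 117  10  11  33] [365.3 121.8] rect [365.5 122.5] [10.3  7.6] 63.4 
[ 362  127   65   68 2747] [394.  160.6] rect [393.6 158.5] [56.8 57.8] 20.6 [[356.8999938964844, 175.60000610351562], [377.200012
[... 3024 characters left out ...]
98779296875]]
[293 205  36  29 814] [310.3 218.8] rect [310.5 219. ] [28. 35.] 90.0 [[293.0, 205.0], [328.0, 205.0], [328.0, 233.0], [293.0, 233.0]]
[ 381  206   89   46 3432] [423.4 228.6] rect [424.9 228.2] [43.2 86.7] 87.0 [[380.5, 209.0], [467.1000061035156, 204.39999389648438], [469.29998779296875, 247.5], [382.79998779296875, 252.10000610351562]]
[290 294   6  21 114] [292.4 304.2] rect [292.5 304. ] [20.  5.] 90.0 
[514 295  66  20 258] [566.1 308.8] rect [546.5 304.5] [19. 65.] 90.0 
[268 296   6  19 112] [270.5 305.2] rect [270.5 305. ] [18.  5.] 90.0 
[ 60 304 101  11 971] [110.5 309.6] rect [110. 309.] [ 10. 100.] 90.0 [[60.0, 304.0], [160.0, 304.0], [160.0, 314.0], [60.0, 314.0]]
```

View pics/crop.png

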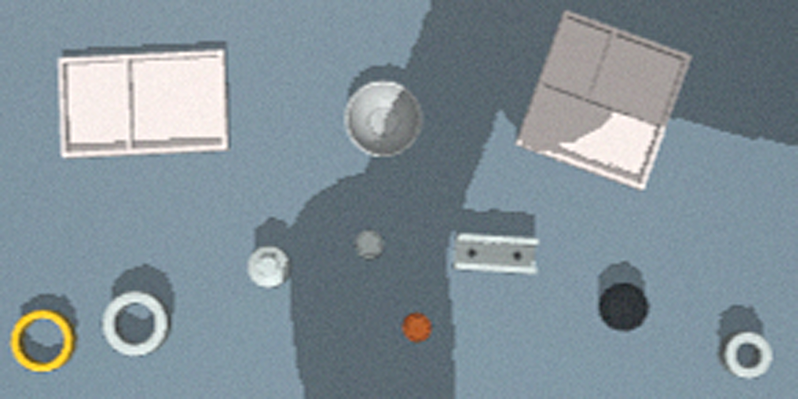

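The crop (2.75x, offset 175,125) shows everything clearly:
- **Tray two:** corners (58,57), (225,50), (228,148), (63,157), with the small pocket on the left (+y).
- **Tray three:** corners (566,11), (690,57), (643,188), (517,145), with the long pocket at the bottom and the narrowest at top left.
- **Parts:** tops at large ring (136,323), short pillar (268,266), tall pillar (369,243), small ring (748,354).

```bash
python3 - <<'E'
from h import *
import pickle
f=pickle.load(open("top0.pkl","rb")); s=pickle.load(open("scene0.pkl","rb"))
C=lambda u,v:(175+(u+.5)/2.75-.5,125+(v+.5)/2.75-.5)
P=lambda u,v,z:on_plane(f,*C(u,v),z)
for n,cs in dict(two=[(58,57),(225,50),(228,148),(63,157)],three=[(566,11),(690,57),(643,188),(517,145)]).items():
    p=np.array([P(*c,.014)[:2] for c in cs]); ctr=p.mean(0)
    yd=(p[0]-p[1]+p[3]-p[2]); xd=p[0]-p[3]+p[1]-p[2]
    print(n,ctr.round(4),"yaw",np.arctan2(-yd[0],yd[1]).round(3),np.arctan2(xd[1],xd[0]).round(3),"size",np.linalg.norm(p-np.roll(p,-1,0),axis=1).round(4))
im=f["image"].astype(int)
# sub-pixel blobs in top: bright rims; ring outer-contour ellipse fits
for n,(u,v),z in [("large",(136,323),.028),("short_sh",(268,266),.03),("tall",(369,243),.07),("small",(748,354),.028),("knob",(624,306),.03),("orange",(417,327),.07),("dish",(383,118),.022),("tape",(43,341),.019)]:
    p=P(u,v,z); q=proj(s,p)[0]; print(n,p.round(4),"r",np.hypot(p[0],p[1]).round(3),"scene px",q.round(1))
# bracket: top rims (bright) corners
b=[(456,235),(537,236),(537,272),(456,264)]
p=np.array([P(*c,.028)[:2] for c in b]); print("bracket",p.round(4).tolist(),p.mean(0).round(4))
x0,y0=335,200; g=im[y0:y0+28,x0:x0+42]; m=(g.min(2)>190).astype(np.uint8)
k,l,st,c=cv2.connectedComponentsWithStats(m)
for i in range(1,k):
    if st[i,4]>15:
        pp=np.argwhere(l==i)[:,::-1].astype(np.float32); ln=cv2.fitLine(pp,2,0,.01,.01).ravel()
        a=on_plane(f,ln[2]+x0-10*ln[0],ln[3]+y0-10*ln[1],.028);bb=on_plane(f,ln[2]+x0+10*ln[0],ln[3]+y0+10*ln[1],.028);print(st[i],((a+bb)/2).round(4),"yaw",np.arctan2(-(a-bb)[0],(a-bb)[1]).round(3))
c=cv2.resize(s["image"][130:275,150:430,::-1],None,fx=2.85,fy=2.85,interpolation=cv2.INTER_CUBIC); cv2.imwrite("pics/crop2.png",cv2.convertScaleAbs(c,alpha=1.3))
E
```

```text
two [0.5873 0.2143] yaw 0.036 0.041 size [0.1482 0.0872 0.1458 0.0892]
three [ 0.5847 -0.1913] yaw -0.359 -0.365 size [0.1161 0.1232 0.1161 0.1267]
large [0.394  0.2177 0.028 ] r 0.45 scene px [408.3 151.2]
short_sh [0.4418 0.1033 0.03  ] r 0.454 scene px [357.7 166.9]
tall [0.4592 0.0153 0.07  ] r 0.459 scene px [315.6 159.2]
small [ 0.3623 -0.307   0.028 ] r 0.475 scene px [167.5 145.9]
knob [ 0.4043 -0.2018  0.03  ] r 0.452 scene px [212.8 157.3]
orange [ 0.3894 -0.0236  0.07  ] r 0.39 scene px [296.  136.7]
dish [0.5701 0.0029 0.022 ] r 0.57 scene px [310.7 218.4]
tape [0.379  0.3006 0.019 ] r 0.484 scene px [443.9 149. ]
bracket [[0.4669, -0.059], [0.4652, -0.1287], [0.4342, -0.1282], [0.4419, -0.0586]] [ 0.452  -0.0936]
```

View pics/crop2.png

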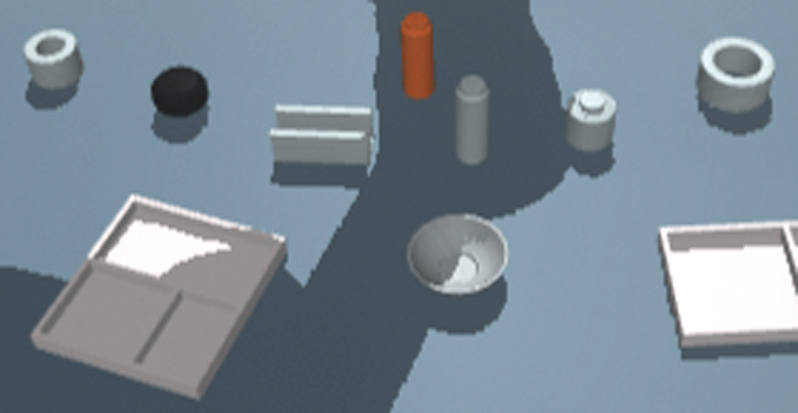

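Both views agree to about 1 px: rings and pillars project onto their tops in the scene view, and the tray sizes come out right. I'll start moving towards the large ring.

send_rows(
  squeeze=40,
  steps=[
    [1, 0.95, 0.95, 0, 1],
    [1, 0.95, 1, 0, 1],
    [1, 0.95, 1, 0, 1],
    [1, 0.95, 1, 0, 1],
    [1, 0.95, 1, 0, 1],
    [1, 0.95, 1, 0, 1],
    [1, 0.95, 1, 0, 1],
    [1, 0.95, 1, 0, 1],
  ],
)

```text
time: 0.9
position: [0.3934, -0.2586, 0.4046]
tcp_rot: [[0.046, 0.999, -0.0], [0.999, -0.046, 0.0], [0.0, -0.0, -1.0]]
contact_force: [0.8, -0.2, -0.2]
grip_width: 0.0854
```

send_rows(
  steps=[
    [1, 0, 1, 0, 0.3],
    [1, 0, 1, 0, 0],
    [1, 0, 1, 0, 0],
    [1, 0, 1, 0, 0],
    [1, 0, 1, 0, 0],
    [1, 0, 1, 0, 0],
    [1, 0, 1, 0, 0],
    [1, 0, 1, 0, 0],
  ],
)

```text
time: 1.7
position: [0.3923, -0.0188, 0.4045]
tcp_rot: [[0.007, 1.0, -0.0], [1.0, -0.007, 0.0], [0.0, -0.0, -1.0]]
contact_force: [-0.2, 0.1, 0.5]
grip_width: 0.0853
```

send_rows(
  steps=[
    [1, 0, 1, -0.5, 0],
    [1, 0, 1, -0.5, 0],
    [1, 0, 1, -0.5, 0],
    [1, 0, 1, -0.7, 0],
    [1, 0, 1, -0.7, 0],
    [1, 0, 1, -0.7, 0],
    [1, 0, 1, -0.7, 0],
    [1, 0, 0.5, -0.5, 0],
  ],
)

```text
time: 2.5
position: [0.3919, 0.2067, 0.2593]
tcp_rot: [[0.005, 1.0, -0.002], [1.0, -0.005, -0.0], [-0.0, -0.002, -1.0]]
contact_force: [0.4, -1.0, -0.3]
grip_width: 0.0856
```

send_rows(
  steps=[
    [1, 0, 0, 0, 0],
    [1, 0, 0, 0, 0],
  ],
)

```text
time: 2.7
position: [0.3926, 0.2047, 0.2609]
tcp_rot: [[0.006, 1.0, -0.0], [1.0, -0.006, -0.0], [-0.0, -0.0, -1.0]]
contact_force: [-0.8, -0.3, 0.3]
grip_width: 0.0859
```

```bash
python3 - <<'E'
from h import *
s=get_state(); print(s["time"],s["position"],s["tcp_rot"].round(3).tolist(),s["joints"].round(3))
f=grab_frame("wrist"); cv2.imwrite("pics/w1.png",f["image"][:,:,::-1]); print(f["fx"],f["cx"],f["cy"],f["rvec"],f["tvec"])
E
```

```text
2.7 [0.3925706  0.20473753 0.2608531 ] [[0.006, 1.0, -0.0], [1.0, -0.006, -0.0], [-0.0, -0.0, -1.0]] [ 0.215  0.319  1.914 -0.     0.909  0.221]
309.70691628693146 315.68770914619944 196.04710376874723 [-2.81556985e+00  9.01845988e-03  1.43265592e-03] [-0.39049637  0.20037656  0.30930531]
```

View pics/w1.png

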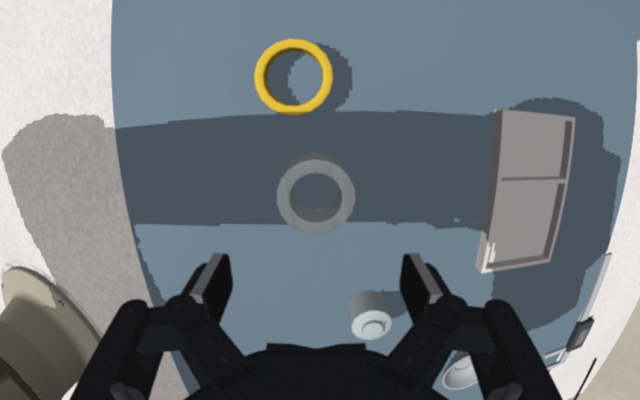

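The wrist view shows the large ring centred at (316,195), which casts to about (0.392, 0.220) and agrees with the top view within 3 mm. I'll shift 14 mm in y, descend and grip.

send_rows(
  squeeze=50,
  steps=[
    [1, 0, 0.48, 0, 0],
    [1, 0, 0, -0.9, 0],
    [1, 0, 0, -0.9, 0],
    [1, 0, 0, -0.9, 0],
    [1, 0, 0, 0, 0],
    [0, 0, 0, 0, 0],
    [0, 0, 0, 0, 0],
    [0, 0, 0, 0, 0],
  ],
)

```text
time: 3.55
position: [0.3931, 0.2193, 0.1818]
tcp_rot: [[0.007, 1.0, 0.003], [1.0, -0.007, 0.0], [0.0, 0.003, -1.0]]
contact_force: [-1.9, -2.6, 11.8]
grip_width: 0.0544
```

send_rows(
  steps=[
    [0, 0, 0, 0, 0],
    [0, 0, 0, 0, 0],
    [0, 0, 0, 0, 0],
    [0, 0, 0, 0.5, 0],
    [0, 0, 0, 1, 0],
    [0, 0, 0, 1, 0],
    [0, 0, 0, 0, 0],
  ],
)

```text
time: 4.25
position: [0.3933, 0.2195, 0.2588]
tcp_rot: [[0.007, 1.0, 0.008], [1.0, -0.007, 0.002], [0.002, 0.008, -1.0]]
contact_force: [-0.3, 0.4, -2.1]
grip_width: 0.0541
```

```bash
cat >> h.py <<'E'
def wray(f,u,v):
    R,_=cv2.Rodrigues(np.array(f["rvec"],float)); t=np.array(f["tvec"],float).ravel()
    x,y=(u-f["cx"])/f["fx"],(v-f["cy"])/f["fy"]; th=np.hypot(x,y); k=np.sin(th)/max(th,1e-9)
    return -R.T@t, R.T@np.array([x*k,y*k,np.cos(th)])
def wpt(f,u,v,z):
    c,d=wray(f,u,v); return c+d*(z-c[2])/d[2]
E
python3 - <<'E'
from h import *
s=get_state(); print(s["time"],s["position"],s["grip_width"],s["contact_force"])
f=grab_frame("wrist"); cv2.imwrite("pics/w2.png",f["image"][:,:,::-1])
E
```

```text
4.25 [0.39327754 0.21952669 0.25883195] 0.054148225334882054 [-0.31066295  0.42853583 -2.09340242]
```

View pics/w2.png

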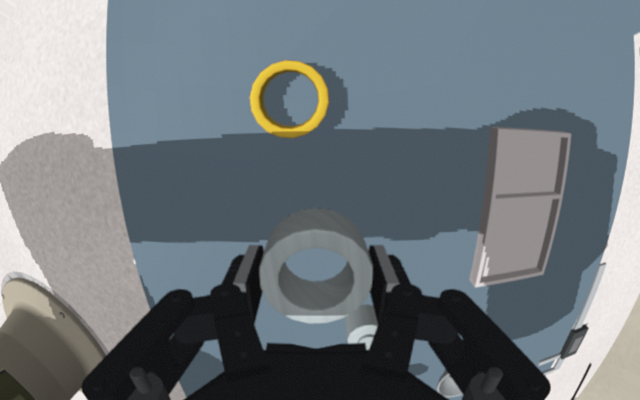

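Held: the gap is 54 mm and the ring sits level between the pads. Next is the big pocket, centre about (0.588, 0.185).

send_rows(
  steps=[
    [0, 0.9, -0.15, 0, 0],
    [0, 0.95, -0.15, 0, 0],
    [0, 0.95, -0.15, 0, 0],
    [0, 0.95, -0.15, 0, 0],
    [0, 0.95, -0.2, 0, 0],
    [0, 0.95, -0.2, 0, 0],
    [0, 0.85, -0.15, 0, 0],
    [0, 0, 0, 0, 0],
  ],
)

```text
time: 5.1
position: [0.5894, 0.1837, 0.2535]
tcp_rot: [[0.009, 1.0, 0.0], [1.0, -0.009, -0.0], [-0.0, 0.0, -1.0]]
contact_force: [-0.6, 0.7, -2.0]
grip_width: 0.0537
```

send_rows(
  steps=[
    [0, 0, 0, -0.8, 0],
    [0, 0, 0, -0.8, 0],
    [0, 0, 0, -0.8, 0],
    [0, 0, 0, 0, 0],
    [0, 0, 0, 0, 0],
  ],
)

```text
time: 5.6
position: [0.5869, 0.185, 0.1819]
tcp_rot: [[0.007, 1.0, -0.002], [1.0, -0.007, -0.0], [-0.0, -0.002, -1.0]]
contact_force: [-0.0, -0.5, -1.3]
grip_width: 0.0543
```

```bash
python3 - <<'E'
from h import *
s=get_state(); print(s["time"],s["position"],s["grip_width"],s["contact_force"])
E
```

```text
5.6 [0.5868592  0.1849571  0.18192153] 0.05431901879833476 [-0.03186876 -0.54803314 -1.28799127]
```

send_rows(
  steps=[
    [0, 0, 0, -0.08, 0],
    [0, 0, 0, 0, 0],
  ],
)

```text
time: 5.8
position: [0.5873, 0.1849, 0.1804]
tcp_rot: [[0.007, 1.0, -0.0], [1.0, -0.007, -0.0], [-0.0, -0.0, -1.0]]
contact_force: [-1.1, -1.1, 0.6]
grip_width: 0.0538
```

send_rows(
  steps=[
    [0, 0, 0, -0.08, 0],
    [0, 0, 0, 0, 0],
  ],
)

```text
time: 6.0
position: [0.5874, 0.1849, 0.1802]
tcp_rot: [[0.007, 1.0, -0.0], [1.0, -0.007, -0.0], [-0.0, -0.0, -1.0]]
contact_force: [-11.4, -2.0, 21.2]
grip_width: 0.0539
```

```bash
python3 - <<'E'
from h import *
f=grab_frame("scene"); c=f["image"][120:280,330:500,::-1]
f2=grab_frame("top"); d=f2["image"][110:270,160:330,::-1]
cv2.imwrite("pics/s2.png",cv2.resize(np.hstack([c,d]),None,fx=2.3,fy=2.3,interpolation=cv2.INTER_CUBIC))
E
```

```text
(no output)
```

View pics/s2.png

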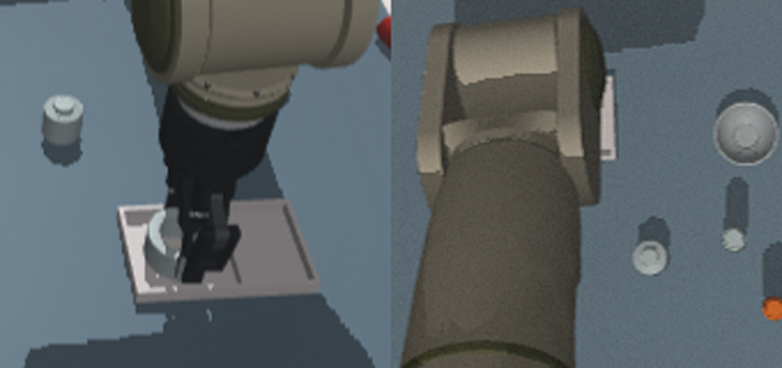

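It made contact at z≈0.180. The sideways force suggests a fingertip is on the wall top, so I'll back off 4 mm and release.

send_rows(
  steps=[
    [0, 0, 0, 0.2, 0],
    [0, 0, 0, 0, 0],
    [0.8, 0, 0, 0, 0],
    [0.8, 0, 0, 0, 0],
    [1, 0, 0, 0, 0],
    [1, 0, 0, 0, 0],
  ],
)

```text
time: 6.7
position: [0.5875, 0.1848, 0.1837]
tcp_rot: [[0.007, 1.0, -0.0], [1.0, -0.007, -0.0], [-0.0, -0.0, -1.0]]
contact_force: [-1.0, -0.1, 0.5]
grip_width: 0.0858
```

send_rows(
  steps=[
    [1, 0, 0, 0.9, 0],
    [1, 0, 0, 0.9, 0],
    [1, 0, 0, 0.9, 0],
    [1, 0, 0, 0, 0],
  ],
)

```text
time: 7.1
position: [0.5882, 0.185, 0.2687]
tcp_rot: [[0.007, 1.0, 0.007], [1.0, -0.007, 0.001], [0.001, 0.007, -1.0]]
contact_force: [1.6, -0.4, -0.0]
grip_width: 0.0858
```

```bash
python3 - <<'E'
from h import *
import pickle
f=grab_frame("wrist"); cv2.imwrite("pics/w3.png",f["image"][:,:,::-1]); pickle.dump(f,open("w3.pkl","wb"))
E
```

```text
(no output)
```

View pics/w3.png

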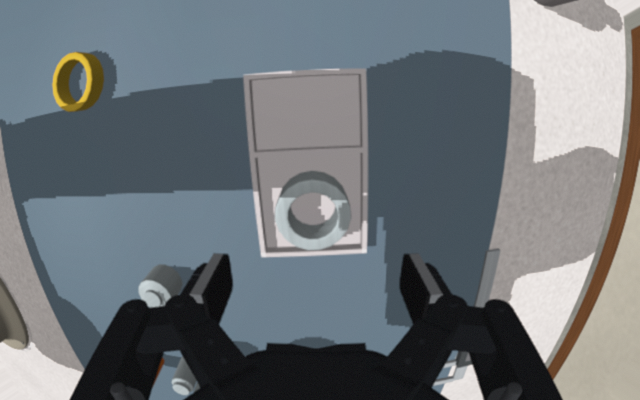

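The large ring lies in the big pocket, its top at about (312,208) in the wrist view. Next is the short pillar at (0.442, 0.103).

send_rows(
  steps=[
    [1, -0.95, -0.55, 0, 0],
    [1, -1, -0.55, 0, 0],
    [1, -1, -0.55, 0, 0],
    [1, -1, -0.55, 0, 0],
    [1, -0.95, -0.55, 0, 0],
    [1, 0, 0, 0, 0],
    [1, 0, 0, 0, 0],
  ],
)

```text
time: 7.85
position: [0.4405, 0.1022, 0.2645]
tcp_rot: [[0.008, 1.0, -0.0], [1.0, -0.008, 0.0], [0.0, -0.0, -1.0]]
contact_force: [0.2, 0.7, -0.0]
grip_width: 0.0856
```

```bash
python3 - <<'E'
from h import *
import pickle
s=get_state(); print(s["time"],s["position"])
f=grab_frame("wrist"); cv2.imwrite("pics/w4.png",f["image"][:,:,::-1]); pickle.dump(f,open("w4.pkl","wb"))
f=pickle.load(open("w3.pkl","rb")); print("ring top",wpt(f,312,208,.032))
for c in [(244,73),(367,68),(366,253),(262,257)]: print(wpt(f,*c,.014))
E
```

```text
7.85 [0.44046888 0.10218161 0.26454044]
ring top [0.58653279 0.18876313 0.032     ]
[0.53878917 0.28469226 0.014     ]
[0.62631737 0.28702054 0.014     ]
[0.63060906 0.14144309 0.014     ]
[0.54423484 0.13847734 0.014     ]
```

View pics/w4.png

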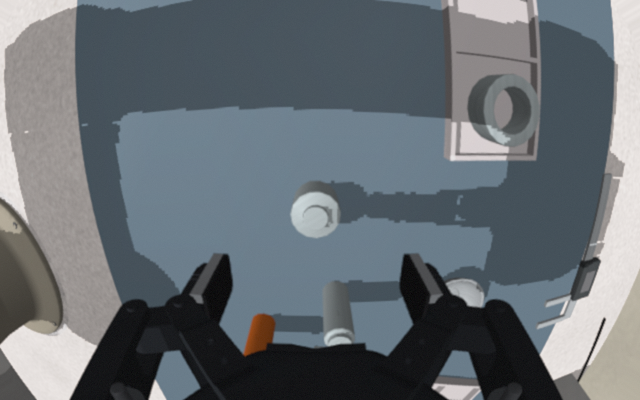

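The short pillar's shoulder is at (316,215), which casts to y≈0.1035 and matches the top view. I'll pick it now.

send_rows(
  steps=[
    [1, 0, 0.04, -0.9, 0],
    [1, 0, 0, -0.9, 0],
    [1, 0, 0, -0.9, 0],
    [1, 0, 0, 0, 0],
    [0, 0, 0, 0, 0],
    [0, 0, 0, 0, 0],
    [0, 0, 0, 0, 0],
    [0, 0, 0, 0, 0],
  ],
)

```text
time: 8.7
position: [0.4409, 0.1036, 0.1852]
tcp_rot: [[0.007, 1.0, 0.002], [1.0, -0.007, -0.0], [-0.0, 0.002, -1.0]]
contact_force: [-1.9, -0.1, 7.8]
grip_width: 0.0339
```

send_rows(
  steps=[
    [0, 0, 0, 0, 0],
    [0, 0, 0, 0, 0],
    [0, 0, 0, 0, 0],
    [0, 0, 0, 0.5, 0],
    [0, 0, 0, 1, 0],
    [0, 0, 0, 1, 0],
    [0, 0, 0, 0, 0],
  ],
)

```text
time: 9.4
position: [0.4413, 0.1036, 0.2625]
tcp_rot: [[0.007, 1.0, 0.007], [1.0, -0.007, -0.0], [-0.0, 0.007, -1.0]]
contact_force: [0.2, 0.1, -1.8]
grip_width: 0.0341
```

send_rows(
  steps=[
    [0, 0.8, 0.85, 0, 0],
    [0, 0.8, 0.85, 0, 0],
    [0, 0.8, 0.85, 0, 0],
    [0, 0.8, 0.85, 0, 0],
    [0, 0.8, 0.85, 0, 0],
    [0, 0.8, 0.85, 0, 0],
    [0, 0, 0, 0, 0],
    [0, 0, 0, 0, 0],
  ],
)

```text
time: 10.2
position: [0.5843, 0.2567, 0.2577]
tcp_rot: [[0.006, 1.0, -0.002], [1.0, -0.006, -0.001], [-0.001, -0.002, -1.0]]
contact_force: [-0.1, -0.4, -1.2]
grip_width: 0.0339
```

send_rows(
  steps=[
    [0, 0, 0, -0.7, 0],
    [0, 0, 0, -0.7, 0],
    [0, 0, 0, -0.6, 0],
    [0, 0, 0, 0, 0],
    [0, 0, 0, 0, 0],
  ],
)

```text
time: 10.7
position: [0.5844, 0.2561, 0.1994]
tcp_rot: [[0.008, 1.0, -0.0], [1.0, -0.008, -0.0], [-0.0, -0.0, -1.0]]
contact_force: [-0.9, 0.4, -0.9]
grip_width: 0.0342
```

send_rows(
  steps=[
    [0, 0, 0, -0.3, 0],
    [0, 0, 0, 0, 0],
  ],
)

```text
time: 10.9
position: [0.5843, 0.2563, 0.1895]
tcp_rot: [[0.007, 1.0, -0.001], [1.0, -0.007, -0.0], [-0.0, -0.001, -1.0]]
contact_force: [-0.6, -0.2, -0.1]
grip_width: 0.034
```

send_rows(
  steps=[
    [0, 0, 0, -0.07, 0],
    [0, 0, 0, 0, 0],
  ],
)

```text
time: 11.1
position: [0.5846, 0.2565, 0.1892]
tcp_rot: [[0.007, 1.0, 0.0], [1.0, -0.007, -0.0], [-0.0, 0.0, -1.0]]
contact_force: [-5.7, -1.3, 8.7]
grip_width: 0.034
```

send_rows(
  steps=[
    [0, 0, 0, -0.05, 0],
    [0, 0, 0, 0, 0],
  ],
)

```text
time: 11.3
position: [0.5846, 0.2566, 0.1891]
tcp_rot: [[0.007, 1.0, 0.001], [1.0, -0.007, -0.0], [-0.0, 0.001, -1.0]]
contact_force: [-9.5, -3.6, 19.5]
grip_width: 0.034
```

Seated on the floor (contact at 0.189). I'll release, lift and travel to the small ring.

send_rows(
  steps=[
    [0, 0, 0, 0.1, 0],
    [0.7, 0, 0, 0, 0],
    [0.7, 0, 0, 0, 0],
    [0.7, 0, 0, 0, 0],
    [0.7, 0, 0, 0.6, 0],
    [0.8, 0, 0, 0.8, 0],
    [1, 0, 0, 0.9, 0],
    [1, 0, 0, 0.9, 0],
  ],
)

```text
time: 12.1
position: [0.5845, 0.2565, 0.286]
tcp_rot: [[0.007, 1.0, -0.001], [1.0, -0.007, -0.0], [-0.0, -0.001, -1.0]]
contact_force: [0.5, 0.3, -0.1]
grip_width: 0.0855
```

send_rows(
  steps=[
    [1, -0.4, -1, 0, 0],
    [1, -0.4, -1, 0, 0],
    [1, -0.4, -1, 0, 0],
    [1, -0.4, -1, 0, 0],
    [1, -0.4, -1, 0, 0],
    [1, -0.4, -1, 0, 0],
    [1, -0.4, -1, 0, 0],
    [1, -0.4, -1, 0, 0],
  ],
)

```text
time: 12.9
position: [0.4879, 0.0154, 0.2852]
tcp_rot: [[0.007, 1.0, 0.0], [1.0, -0.007, 0.0], [0.0, 0.0, -1.0]]
contact_force: [0.6, 0.2, 1.0]
grip_width: 0.0856
```

send_rows(
  steps=[
    [1, -0.4, -1, 0, 0],
    [1, -0.4, -1, 0, 0],
    [1, -0.4, -1, 0, 0],
    [1, -0.4, -1, 0, 0],
    [1, -0.4, -1, 0, 0],
    [1, -0.4, -1, 0, 0],
    [1, -0.4, -1, 0, 0],
    [1, -0.4, -1, 0, 0],
  ],
)

```text
time: 13.7
position: [0.3919, -0.2246, 0.2853]
tcp_rot: [[0.007, 1.0, 0.0], [1.0, -0.007, -0.0], [-0.0, 0.0, -1.0]]
contact_force: [0.5, -0.6, 0.6]
grip_width: 0.0856
```

send_rows(
  steps=[
    [1, -0.4, -1, 0, 0],
    [1, -0.4, -1, 0, 0],
    [1, -0.2, -0.8, 0, 0],
    [1, 0, 0, 0, 0],
    [1, 0, 0, 0, 0],
  ],
)

```text
time: 14.2
position: [0.3624, -0.3074, 0.2851]
tcp_rot: [[0.008, 1.0, -0.0], [1.0, -0.008, 0.001], [0.001, -0.0, -1.0]]
contact_force: [0.1, 0.3, 0.5]
grip_width: 0.0856
```

```bash
python3 - <<'E'
from h import *
import pickle
s=get_state(); print(s["time"],s["position"])
f=grab_frame("wrist"); t=grab_frame("top"); 
a=f["image"][100:340,200:440,::-1]; b=t["image"][130:190,185:265,::-1]
cv2.imwrite("pics/w5.png",np.hstack([cv2.resize(a,(400,400)),cv2.resize(b,(400,400*60//80)).__class__ and cv2.copyMakeBorder(cv2.resize(b,(400,300),interpolation=cv2.INTER_CUBIC),0,100,0,0,0)])); pickle.dump((f,t),open("w5.pkl","wb"))
E
```

```text
14.2 [ 0.36244535 -0.30735538  0.2850576 ]
```

View pics/w5.png

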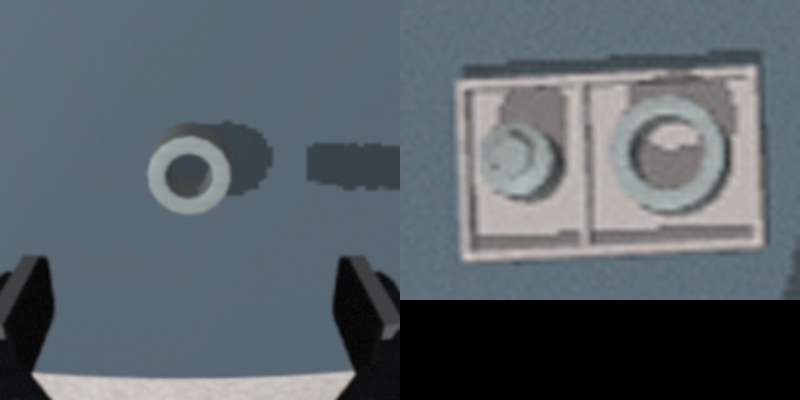

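Both tray-two parts sit inside their pockets. The small ring is at (313,204) in the wrist frame, about (0.361, -0.306), which matches. I'll pick it and carry it to tray three at about (0.608, -0.225).

send_rows(
  steps=[
    [1, -0.05, 0.03, -0.9, 0],
    [1, 0, 0, -0.9, 0],
    [1, 0, 0, -0.9, 0],
    [1, 0, 0, -0.6, 0],
    [1, 0, 0, 0, 0],
    [0, 0, 0, 0, 0],
    [0, 0, 0, 0, 0],
    [0, 0, 0, 0, 0],
  ],
)

```text
time: 15.1
position: [0.3613, -0.3066, 0.1872]
tcp_rot: [[0.007, 1.0, 0.001], [1.0, -0.007, -0.001], [-0.001, 0.001, -1.0]]
contact_force: [0.6, 0.0, 0.6]
grip_width: 0.0438
```

send_rows(
  steps=[
    [0, 0, 0, 0, 0],
    [0, 0, 0, 0, 0],
    [0, 0, 0, 0, 0],
    [0, 0, 0, 0, 0],
    [0, 0, 0, 0.5, 0],
    [0, 0, 0, 1, 0],
    [0, 0, 0, 1, 0],
    [0, 0, 0, 0, 0],
  ],
)

```text
time: 15.9
position: [0.3615, -0.3071, 0.265]
tcp_rot: [[0.007, 1.0, 0.004], [1.0, -0.007, -0.006], [-0.006, 0.004, -1.0]]
contact_force: [-0.3, -0.3, -1.1]
grip_width: 0.0377
```

send_rows(
  steps=[
    [0, 0.9, 0.3, 0, 0],
    [0, 0.9, 0.3, 0, 0],
    [0, 0.9, 0.3, 0, 0],
    [0, 0.9, 0.3, 0, 0],
    [0, 0.9, 0.3, 0, 0],
    [0, 0.9, 0.3, 0, 0],
    [0, 0.9, 0.3, 0, 0],
    [0, 0.9, 0.3, 0, 0],
  ],
)

```text
time: 16.7
position: [0.578, -0.2339, 0.2608]
tcp_rot: [[0.007, 1.0, -0.001], [1.0, -0.007, 0.0], [0.0, -0.001, -1.0]]
contact_force: [-0.2, -0.2, 0.3]
grip_width: 0.038
```

send_rows(
  steps=[
    [0, 1, 0.35, 0, 0],
    [0, 0, 0, 0, 0],
    [0, 0, 0, 0, 0],
    [0, 0, 0, -0.8, 0],
    [0, 0, 0, -0.8, 0],
    [0, 0, 0, 0, 0],
    [0, 0, 0, 0, 0],
  ],
)

```text
time: 17.4
position: [0.6067, -0.2245, 0.2138]
tcp_rot: [[0.008, 1.0, -0.0], [1.0, -0.008, 0.0], [0.0, -0.0, -1.0]]
contact_force: [-0.0, 0.1, 0.6]
grip_width: 0.0376
```

send_rows(
  steps=[
    [0, 0, 0, -0.7, 0],
    [0, 0, 0, 0, 0],
    [0, 0, 0, -0.05, 0],
    [0, 0, 0, 0, 0],
  ],
)

```text
time: 17.8
position: [0.6071, -0.2242, 0.1919]
tcp_rot: [[0.007, 1.0, 0.001], [1.0, -0.007, -0.001], [-0.001, 0.001, -1.0]]
contact_force: [0.6, 0.6, -0.6]
grip_width: 0.038
```

send_rows(
  steps=[
    [0, 0, 0, -0.05, 0],
    [0, 0, 0, 0, 0],
  ],
)

```text
time: 18.0
position: [0.6072, -0.2241, 0.1917]
tcp_rot: [[0.007, 1.0, 0.001], [1.0, -0.007, -0.001], [-0.001, 0.001, -1.0]]
contact_force: [-5.2, 2.7, 13.0]
grip_width: 0.038
```

send_rows(
  steps=[
    [0, 0, 0, -0.05, 0],
    [0, 0, 0, 0, 0],
  ],
)

```text
time: 18.2
position: [0.6072, -0.2241, 0.1916]
tcp_rot: [[0.007, 1.0, 0.001], [1.0, -0.007, -0.001], [-0.001, 0.001, -1.0]]
contact_force: [-10.5, 4.2, 23.6]
grip_width: 0.0381
```

Seated. I'll release, lift and move over the bracket.

send_rows(
  steps=[
    [0, 0, 0, 0.1, 0],
    [0.8, 0, 0, 0, 0],
    [0.8, 0, 0, 0, 0],
    [0.8, 0, 0, 0, 0],
    [1, 0, 0, 0.6, 0],
    [1, 0, 0, 0.8, 0],
    [1, 0, 0, 0.8, 0],
    [1, 0, 0, 0.8, 0],
  ],
)

```text
time: 19.0
position: [0.607, -0.224, 0.2814]
tcp_rot: [[0.007, 1.0, -0.001], [1.0, -0.007, 0.0], [0.0, -0.001, -1.0]]
contact_force: [-0.0, -1.2, -0.5]
grip_width: 0.0855
```

send_rows(
  steps=[
    [1, -0.85, 0.7, 0, -0.3],
    [1, -0.85, 0.7, 0, 0],
    [1, -0.85, 0.7, 0, 0],
    [1, -0.85, 0.75, 0, 0],
    [1, -0.9, 0.75, 0, 0],
    [1, -0.85, 0.75, 0, 0],
    [1, 0, 0, 0, 0],
    [1, 0, 0, 0, 0],
  ],
)

```text
time: 19.8
position: [0.4527, -0.0935, 0.2811]
tcp_rot: [[0.052, 0.999, 0.001], [0.999, -0.052, -0.0], [-0.0, 0.001, -1.0]]
contact_force: [0.8, -0.2, -0.2]
grip_width: 0.0853
```

```bash
python3 - <<'E'
from h import *
import pickle
s=get_state(); print(s["time"],s["position"])
f=grab_frame("wrist"); t=grab_frame("top"); cv2.imwrite("pics/w6.png",f["image"][:,:,::-1])
pickle.dump((f,t),open("w6.pkl","wb"))
E
```

```text
19.8 [ 0.45265263 -0.09350631  0.28110907]
```

View pics/w6.png

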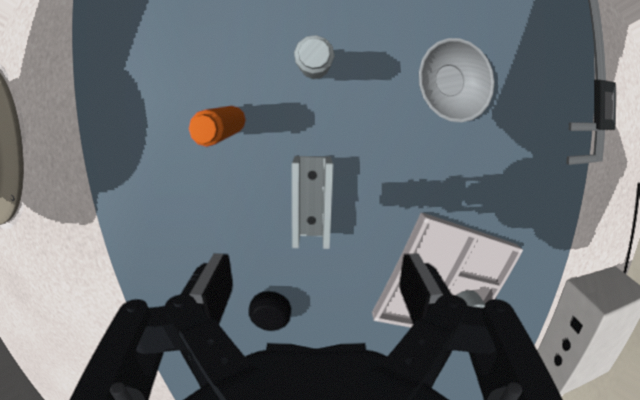

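The bracket is aligned with the jaws, its centre at about (312,203), or (0.450, -0.090). I'll grip it, lift, and move to the long pocket at (0.551, -0.178), turning -0.31 rad.

send_rows(
  steps=[
    [1, -0.1, 0.1, -0.9, 0],
    [1, 0, 0, -0.9, 0],
    [1, 0, 0, -0.9, 0],
    [1, 0, 0, -0.45, 0],
    [1, 0, 0, 0, 0],
    [0, 0, 0, 0, 0],
    [0, 0, 0, 0, 0],
    [0, 0, 0, 0, 0],
  ],
)

```text
time: 20.7
position: [0.4498, -0.0907, 0.187]
tcp_rot: [[0.052, 0.999, 0.001], [0.999, -0.052, -0.001], [-0.001, 0.002, -1.0]]
contact_force: [-0.7, -0.5, 0.5]
grip_width: 0.0439
```

send_rows(
  steps=[
    [0, 0, 0, 0, 0],
    [0, 0, 0, 0, 0],
    [0, 0, 0, 0, 0],
    [0, 0, 0, 0, 0],
    [0, 0, 0, 0.5, 0],
    [0, 0, 0, 1, 0],
    [0, 0, 0, 1, 0],
    [0, 0, 0, 0, 0],
  ],
)

```text
time: 21.5
position: [0.4502, -0.0908, 0.2646]
tcp_rot: [[0.052, 0.999, 0.006], [0.999, -0.052, -0.003], [-0.003, 0.006, -1.0]]
contact_force: [0.9, 0.5, -0.7]
grip_width: 0.0289
```

send_rows(
  steps=[
    [0, 0.85, -0.75, 0, -0.5],
    [0, 0.85, -0.75, 0, -0.5],
    [0, 0.85, -0.75, 0, -0.5],
    [0, 0.8, -0.7, 0, -0.57],
    [0, 0, 0, 0, 0],
    [0, 0, 0, 0, 0],
    [0, 0, 0, -0.7, 0],
    [0, 0, 0, 0, 0],
  ],
)

```text
time: 22.3
position: [0.5489, -0.1781, 0.238]
tcp_rot: [[0.354, 0.935, -0.005], [0.935, -0.354, 0.003], [0.001, -0.005, -1.0]]
contact_force: [-0.2, 0.7, -0.5]
grip_width: 0.0289
```

```bash
python3 - <<'E'
from h import *
import pickle
s=get_state(); print(s["time"],s["position"],s["grip_width"])
f=grab_frame("wrist"); cv2.imwrite("pics/w7.png",f["image"][:,:,::-1])
pickle.dump(f,open("w7.pkl","wb"))
E
```

```text
22.3 [ 0.54892839 -0.17808234  0.23795816] 0.02888973185967169
```

View pics/w7.png

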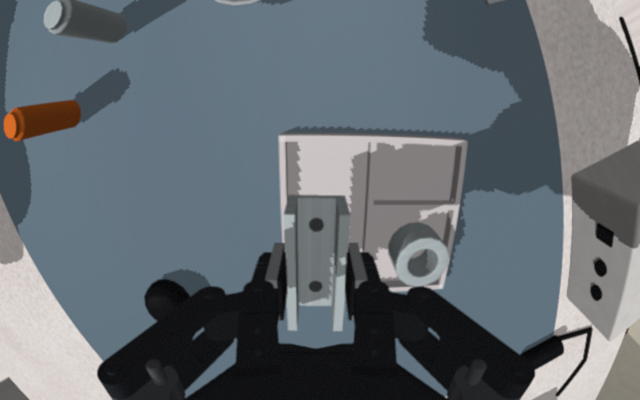

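The bracket is held square over the long pocket (gap 28.9 mm), and the small ring is visible in its pocket at (420,258). I'll lower it and open only partway so the finger clears the ring.

send_rows(
  steps=[
    [0, 0, 0, -0.75, 0],
    [0, 0, 0, -0.75, 0],
    [0, 0, 0, 0, 0],
    [0, 0, 0, 0, 0],
    [0, 0, 0, -0.05, 0],
    [0, 0, 0, 0, 0],
  ],
)

```text
time: 22.95
position: [0.5502, -0.1791, 0.1948]
tcp_rot: [[0.354, 0.935, 0.001], [0.935, -0.354, -0.001], [-0.0, 0.002, -1.0]]
contact_force: [-0.0, -0.1, -0.5]
grip_width: 0.0287
```

send_rows(
  steps=[
    [0, 0, 0, -0.05, 0],
    [0, 0, 0, 0, 0],
  ],
)

```text
time: 23.15
position: [0.55, -0.179, 0.1925]
tcp_rot: [[0.355, 0.935, 0.0], [0.935, -0.355, -0.0], [-0.0, 0.0, -1.0]]
contact_force: [-0.1, -0.5, -0.6]
grip_width: 0.029
```

send_rows(
  steps=[
    [0, 0, 0, -0.05, 0],
    [0, 0, 0, 0, 0],
  ],
)

```text
time: 23.35
position: [0.5501, -0.1791, 0.1912]
tcp_rot: [[0.355, 0.935, 0.0], [0.935, -0.355, -0.0], [-0.0, 0.0, -1.0]]
contact_force: [-1.3, 0.6, 3.5]
grip_width: 0.0287
```

The bracket is touching down (3.5 N). I'll release with a partial opening, then go to the tall pillar, keeping this jaw angle because it points away from the orange decoy.

send_rows(
  steps=[
    [0.6, 0, 0, 0, 0],
    [0.6, 0, 0, 0, 0],
    [0.6, 0, 0, 0, 0],
    [0.6, 0, 0, 0.5, 0],
    [0.6, 0, 0, 0.9, 0],
    [0.8, 0, 0, 0.9, 0],
    [1, 0, 0, 0.9, 0],
    [1, 0, 0, 0, 0],
  ],
)

```text
time: 24.15
position: [0.5506, -0.1793, 0.2916]
tcp_rot: [[0.355, 0.935, 0.007], [0.935, -0.354, -0.004], [-0.001, 0.008, -1.0]]
contact_force: [-0.1, 0.4, 0.0]
grip_width: 0.0854
```

send_rows(
  steps=[
    [1, -0.4, 0.9, 0, 0],
    [1, -0.4, 0.9, 0, 0],
    [1, -0.45, 0.95, 0, 0],
    [1, -0.45, 0.95, 0, 0],
    [1, -0.45, 0.95, 0, 0],
    [1, -0.45, 0.9, 0, 0],
    [1, -0.45, 0.95, 0, 0],
    [1, 0, 0, 0, 0],
  ],
)

```text
time: 24.95
position: [0.4571, 0.0183, 0.287]
tcp_rot: [[0.352, 0.936, -0.001], [0.936, -0.352, 0.001], [0.0, -0.001, -1.0]]
contact_force: [0.2, 0.9, 0.2]
grip_width: 0.0855
```

```bash
python3 - <<'E'
from h import *
import pickle
s=get_state(); print(s["time"],s["position"])
f=grab_frame("wrist"); t=grab_frame("top")
a=f["image"][80:320,180:460,::-1]; b=t["image"][120:200,350:440,::-1]
b=cv2.resize(b,None,fx=4.5,fy=4.5,interpolation=cv2.INTER_CUBIC); a=cv2.resize(a,(420,360))
cv2.imwrite("pics/w8.png",np.hstack([a,cv2.resize(b,(380,360))])); pickle.dump((f,t),open("w8.pkl","wb"))
im=f["image"].astype(int)
E
```

```text
24.95 [0.45711798 0.01827199 0.28698032]
```

View pics/w8.png

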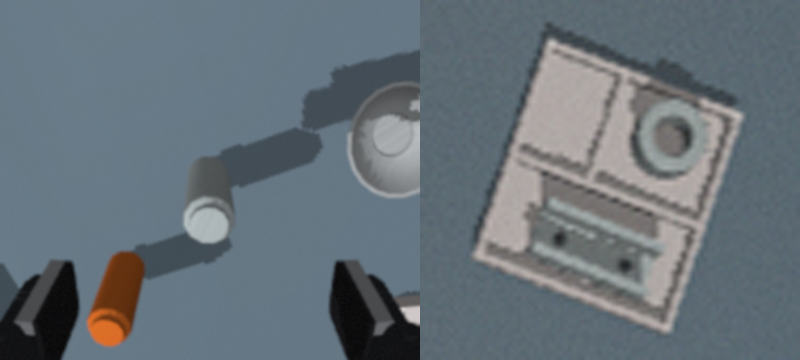

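Tray three's ring and bracket look well inside. The tall pillar's top is at wrist pixel (320,229); I'll cast that.

```bash
python3 - <<'E'
from h import *
import pickle
f,t=pickle.load(open("w8.pkl","rb"))
print("tall",wpt(f,320,229,.07),"orange",wpt(f,180+110/1.5,80+322/1.5,.07))
k=lambda u,v,z:on_plane(t,350+(u-420)/380*90,120+v/4.5,z)
c=np.array([.5847,-.1913]);R=np.array([[.935,.354],[-.354,.935]])
for n,p in dict(ring=k(670,137,.032),br=k(598,245,.032),tr=(k(547,38,.014)+k(742,115,.014)+k(668,331,.014)+k(473,257,.014))/4).items(): print(n,p,R.T@(p[:2]-c))
E
```

```text
tall [0.45781694 0.01391571 0.07      ] orange [ 0.39229283 -0.02006618  0.07      ]
ring [ 0.60693666 -0.22410688  0.032     ] [ 0.03240492 -0.02280266]
br [ 0.55003778 -0.18242084  0.032     ] [-0.0355524  -0.00396841]
tr [ 0.58463543 -0.1914865   0.014     ] [ 5.64680188e-06 -1.97233771e-04]
```

send_rows(
  steps=[
    [1, 0.05, -0.12, -0.5, 0],
    [1, 0, 0, -0.7, 0],
    [1, 0, 0, -0.7, 0],
    [1, 0, 0, -0.67, 0],
    [1, 0, 0, 0, 0],
    [0, 0, 0, 0, 0],
    [0, 0, 0, 0, 0],
    [0, 0, 0, 0, 0],
  ],
)

```text
time: 25.85
position: [0.4604, 0.0121, 0.2106]
tcp_rot: [[0.355, 0.935, 0.002], [0.935, -0.355, -0.0], [0.0, 0.002, -1.0]]
contact_force: [0.1, -0.4, 0.4]
grip_width: 0.0435
```

send_rows(
  steps=[
    [0, 0, 0, 0, 0],
    [0, 0, 0, 0, 0],
    [0, 0, 0, 0, 0],
    [0, 0, 0, 0, 0],
    [0, 0, 0, 0.5, 0],
    [0, 0, 0, 0.7, 0],
    [0, 0, 0, 0.7, 0],
    [0, 0, 0, 0.7, 0],
  ],
)

```text
time: 26.65
position: [0.4598, 0.0124, 0.2883]
tcp_rot: [[0.355, 0.935, -0.001], [0.935, -0.355, 0.0], [-0.0, -0.001, -1.0]]
contact_force: [0.2, -0.5, -1.1]
grip_width: 0.0227
```

send_rows(
  steps=[
    [0, 0.75, -0.85, 0, 0],
    [0, 0.8, -0.9, 0, 0],
    [0, 0.8, -0.9, 0, 0],
    [0, 0.8, -0.9, 0, 0],
    [0, 0.8, -0.9, 0, 0],
    [0, 0.8, -0.9, 0, 0],
    [0, 0.75, -0.8, 0, 0],
    [0, 0, 0, 0, 0],
  ],
)

```text
time: 27.45
position: [0.6262, -0.1749, 0.2866]
tcp_rot: [[0.357, 0.934, 0.0], [0.934, -0.357, -0.001], [-0.0, 0.0, -1.0]]
contact_force: [0.9, 0.5, -1.6]
grip_width: 0.0224
```

```bash
python3 - <<'E'
from h import *
s=get_state(); print(s["time"],s["position"],s["grip_width"])
f=grab_frame("wrist"); s=grab_frame("scene")
a=f["image"][80:400,160:480,::-1]; b=s["image"][150:290,130:270,::-1]
cv2.imwrite("pics/w9.png",np.hstack([cv2.resize(a,(400,400)),cv2.resize(b,(400,400),interpolation=cv2.INTER_CUBIC)]))
E
```

```text
27.45 [ 0.62616389 -0.17485366  0.2866454 ] 0.02241094500529641
```

View pics/w9.png

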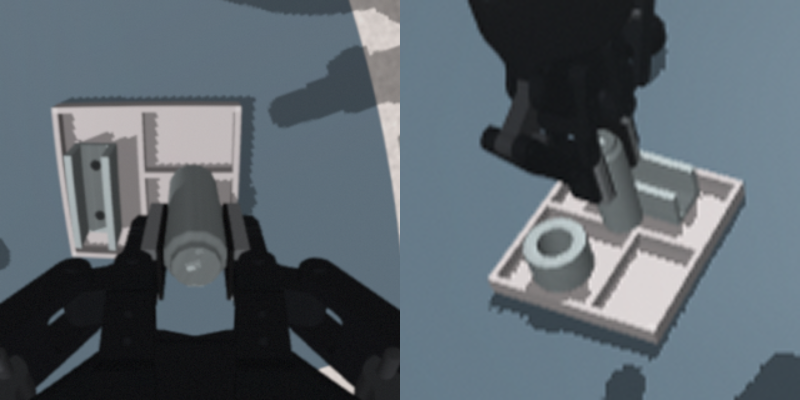

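The pillar is held upright above its pocket. I'll make a small correction towards (0.624, -0.170) and lower it.

send_rows(
  steps=[
    [0, -0.08, 0.12, 0, 0],
    [0, 0, 0, -0.7, 0],
    [0, 0, 0, -0.7, 0],
    [0, 0, 0, -0.7, 0],
    [0, 0, 0, 0, 0],
    [0, 0, 0, 0, 0],
  ],
)

```text
time: 28.15
position: [0.6225, -0.1679, 0.2255]
tcp_rot: [[0.354, 0.935, 0.0], [0.935, -0.354, -0.0], [0.0, 0.0, -1.0]]
contact_force: [-0.0, 0.1, -1.1]
grip_width: 0.0228
```

send_rows(
  steps=[
    [0, 0, 0, -0.15, 0],
    [0, 0, 0, 0, 0],
  ],
)

```text
time: 28.35
position: [0.6226, -0.1684, 0.2207]
tcp_rot: [[0.354, 0.935, 0.001], [0.935, -0.354, -0.0], [-0.0, 0.001, -1.0]]
contact_force: [-0.2, -0.9, -0.8]
grip_width: 0.0228
```

send_rows(
  steps=[
    [0, 0, 0, -0.07, 0],
    [0, 0, 0, 0, 0],
  ],
)

```text
time: 28.55
position: [0.6226, -0.1685, 0.2181]
tcp_rot: [[0.355, 0.935, 0.0], [0.935, -0.355, -0.0], [-0.0, 0.0, -1.0]]
contact_force: [-0.5, 0.3, -0.8]
grip_width: 0.0227
```

send_rows(
  steps=[
    [0, 0, 0, -0.05, 0],
    [0, 0, 0, 0, 0],
  ],
)

```text
time: 28.75
position: [0.6226, -0.1686, 0.2164]
tcp_rot: [[0.355, 0.935, -0.0], [0.935, -0.355, 0.0], [0.0, -0.0, -1.0]]
contact_force: [0.4, 0.6, -0.5]
grip_width: 0.0223
```

send_rows(
  steps=[
    [0, 0, 0, -0.05, 0],
    [0, 0, 0, 0, 0],
  ],
)

```text
time: 28.95
position: [0.6226, -0.1686, 0.2149]
tcp_rot: [[0.355, 0.935, -0.0], [0.935, -0.355, 0.0], [0.0, -0.0, -1.0]]
contact_force: [0.4, 0.8, -1.8]
grip_width: 0.0223
```

send_rows(
  steps=[
    [0, 0, 0, -0.03, 0],
    [0, 0, 0, 0, 0],
  ],
)

```text
time: 29.15
position: [0.6227, -0.1686, 0.2144]
tcp_rot: [[0.355, 0.935, 0.0], [0.935, -0.355, -0.0], [-0.0, 0.0, -1.0]]
contact_force: [-1.4, 1.4, 1.3]
grip_width: 0.0223
```

It's touching down, so I'll release, lift clear and back off for a last check.

send_rows(
  steps=[
    [0.4, 0, 0, 0, 0],
    [0.6, 0, 0, 0, 0],
    [0.8, 0, 0, 0, 0],
    [0.8, 0, 0, 0, 0],
    [0.8, 0, 0, 0.6, 0],
    [0.8, 0, 0, 0.9, 0],
    [0.8, 0, 0, 0.9, 0],
    [1, 0, 0, 0.9, 0],
  ],
)

```text
time: 29.95
position: [0.6226, -0.1685, 0.3143]
tcp_rot: [[0.355, 0.935, 0.0], [0.935, -0.355, 0.0], [0.0, 0.0, -1.0]]
contact_force: [1.0, 0.6, 0.2]
grip_width: 0.0805
```

send_rows(
  steps=[
    [1, -0.8, 0.3, 0.4, 0],
    [1, -0.8, 0.5, 0.2, 0],
    [1, -0.8, 0.5, 0, 0],
    [1, -0.8, 0.5, 0, 0],
    [1, -0.8, 0.5, 0, 0],
    [1, -0.8, 0.5, 0, 0],
    [1, -0.8, 0.5, 0, 0],
    [1, 0, 0, 0, 0],
  ],
)

```text
time: 30.75
position: [0.4528, -0.0681, 0.3314]
tcp_rot: [[0.354, 0.935, -0.001], [0.935, -0.354, 0.001], [0.0, -0.001, -1.0]]
contact_force: [0.5, -0.2, 0.1]
grip_width: 0.085
```

```bash
python3 - <<'E'
from h import *
import pickle
s=get_state(); print(s["time"],s["position"],s["contact_force"])
t=grab_frame("top"); c=grab_frame("scene"); pickle.dump((t,c),open("end.pkl","wb"))
a=cv2.resize(t["image"][120:260,180:430,::-1],(500,280),interpolation=cv2.INTER_CUBIC); b=cv2.resize(c["image"][130:290,150:490,::-1],(595,280),interpolation=cv2.INTER_CUBIC)
cv2.imwrite("pics/end.png",np.vstack([cv2.copyMakeBorder(a,0,0,0,95,0),b]))
E
```

```text
30.75 [ 0.45277941 -0.06813037  0.33136845] [ 0.54112099 -0.15180062  0.06165723]
```

View pics/end.png

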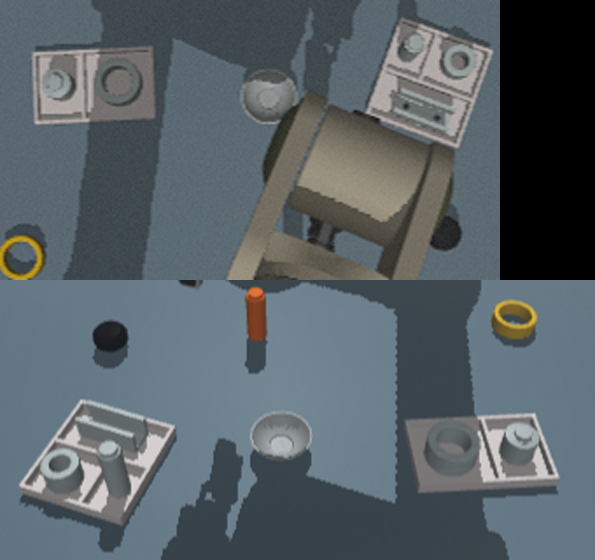

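```bash
python3 - <<'E'
from h import *
import pickle
t,s=pickle.load(open("end.pkl","rb")); s0=pickle.load(open("scene0.pkl","rb"))
T=lambda u,v:(180+(u+.5)/2-.5,120+(v+.5)/2-.5); S=lambda u,v:(150+(u+.5)/1.75-.5,130+(v-280+.5)/1.75-.5)
def rot(a): return np.array([[np.cos(a),-np.sin(a)],[np.sin(a),np.cos(a)]])
two=(np.array([.5865,.2138]),rot(.038)); thr=(np.array([.5847,-.1913]),rot(-.362))
for n,a,b,z,(c,R) in [("large",(119,81),(452,440),.032,two),("shortTop",(57,83),(519,430),.040,two),("small",(460,61),(61,465),.032,thr),("tallTop",(413,43),(110,448),.074,thr),("br",(422,105),None,.032,thr)]:
    p=on_plane(t,*T(*a),z); out=[n,(R.T@(p[:2]-c)).round(4)]
    if b:
        c1,d1=ray(t,*T(*a)); c2,d2=ray(s,*S(*b)); A=np.stack([d1,-d2],1); k=np.linalg.lstsq(A,c2-c1,rcond=None)[0]
        out+=["tri z",((c1+k[0]*d1+c2+k[1]*d2)/2)[2].round(4),"gap",np.linalg.norm(c1+k[0]*d1-c2-k[1]*d2).round(4)]
    print(*out)
for f in (s0,s):
    g=f["image"][145:180,195:230].astype(int); m=g.max(2)<50; ys,xs=np.nonzero(m); print("knob px",xs.mean()+195,ys.mean()+145,m.sum())
E
```

```text
large [ 0.0008 -0.0329] tri z 0.031 gap 0.0005
shortTop [0.0008 0.0394] tri z 0.0413 gap 0.0022
small [ 0.0333 -0.0239] tri z 0.0274 gap 0.0012
tallTop [0.0246 0.0389] tri z 0.0717 gap 0.001
br [-0.0318  0.0009]
knob px 212.50751879699249 162.0187969924812 266
knob px 212.5681818181818 161.9810606060606 264
```

All parts are within their bounds, their tops are at the expected heights, and the knob has not moved. Handing in.

```bash
python3 -c "
from workcell import hand_in; print(hand_in())"
```

```text
the job is handed in; nothing more can be done
None
```

Both kits are made up and the job is handed in at about 31 s of the 128 s allowed. The arm was clear of everything at the end, and the hand-in gave no verdict.

My last checks used the top and scene cameras, in each tray's own frame:

| Part | Pocket | x, y (mm) | Height of part top: measured / expected (mm) |
|---|---|---|---|
| Large ring | tray two, big | 1, -33 | 31 / 32 |
| Short pillar | tray two, small | 1, 39 | 41 / 40 |
| Small ring | tray three, wider short | 33, -24 | 27 / 32 |
| Tall pillar | tray three, narrowest | 25, 39 | 72 / 74 |
| Bracket | tray three, long | -32, 1 | not measured |

- **Positions:** all five lie inside the required ranges, and all look flat or upright in the pictures. The tall pillar comes closest to a limit, about 6 mm inside in y.
- **Knob:** it shifted less than 0.1 px between the first and last scene pictures.
- **Disagreement:** the small ring's height came out 5 mm low in the two-view measurement. I put that down to picking its centre by eye in small pictures, because the arm felt firm contact as it set that ring down.
- **Large ring:** while I lowered it, a fingertip apparently touched the tray wall (about 24 N). I backed off 4 mm before letting go, and it settled flat.

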